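# Pen a cheese wheel in the holding bay

### The job

Push the low, wide wheel of cheese along the bench, through the narrow gap between the two white gate blocks, until it stands against the stop board behind them; then, with a fingertip, push the gate's wooden bar round until it lies fully across the gap, so that the wheel is penned in. Push only: the wheel stays flat on the bench, and neither it nor the bar is ever picked up or taken between the fingers. Leave the other cheeses and the tools where they are.

Things in the scene. Friction and masses are not known exactly. Their poses are not given: they have to be found in the camera images.
- wheel: the low, wide wheel of cheese: a solid disc 84 mm in diameter and 45 mm high, 0.2 to 0.37 kg, standing loose on the bench some 16 to 26 cm in front of the gate; origin at the centre of its underside
- gate: fixed white plastic gate and bay. Origin on the bench midway between the two gate blocks; x axis along the passage, the way the wheel is pushed, y to the left of it, z up. Each block is 40 mm long (x -20 to +20), 50 mm wide (|y| 45 to 95) and 35 mm high: the gap is 90 mm wide. Side rails (inner faces |y| = 79 mm, 35 mm high) run from the blocks to the stop board. No floor plate: the wheel slides on the bench
- stop (a point): middle of the foot of the stop board's near face, on the bench at gate x = 112 mm, y = 0; the board is 40 mm high and spans the bay; with the wheel against it the wheel's centre is at gate x = 70 mm
- bar (a joint): angle of the wooden bar that pivots about a vertical axis on top of one block, at gate x = 0, y = +70 mm. 0: it points along gate -x, beside the approach; below 0: swung outward (to -0.6). Grows counter-clockwise from above to 1.571 = closed, at its end stop: it lies across the gap, pointing to gate -y. Starts at -0.5 to 0; turns stiffly (about 0.6 N at the tip) and stays where it is left
- bar_tip (a point): free end of the bar at mid-width and mid-height, 48 mm above the bench, 110 mm from the pivot. The bar is 22 mm wide, spans heights 38 to 58 mm (clear of the block tops) and reaches 15 mm past the pivot the other way. x axis from tip to pivot, y across the bar, z up; parallel to the gate's axes when the joint is 0
- drum_a: small tall drum of cheese, 58 mm diameter, 58 mm high, standing loose; origin at the centre of its underside; a bystander, leave it where it is
- drum_b: small tall drum of cheese, 58 mm diameter, 58 mm high, standing loose; origin at the centre of its underside; a bystander, leave it where it is
- drum_c: small tall drum of cheese, 58 mm diameter, 58 mm high, standing loose; origin at the centre of its underside; a bystander, leave it where it is
- brush: wooden hand brush lying loose to the left, away from the work; bystander
- trier: cheese trier (wooden cross handle 108 mm wide and steel rod 136 mm long) lying loose to the right; origin under the middle of its handle; bystander
There are look-alikes about, which are no part of the job. What is shaped like the wheel but orange is not meant.

How it is judged (in metres and radians):
On the way, in this order (a step that is already met when the one before it is completed fails the run):
1. the wheel is in the gap, between the two gate blocks (x of wheel in the frame of gate between -0.02 and 0.03 m and y of wheel in the frame of gate between -0.012 and 0.012 m), for 0.04 s.
2. the wheel stands against the stop board (x of wheel in the frame of gate between 0.064 and 0.078 m and y of wheel in the frame of gate between -0.02 and 0.02 m), for 0.1 s.
3. the bar lies across the gap (value of joint bar above 1.45 rad), for 0.1 s.
At the end, for the whole second after the job is handed in: the wheel stands flat and at rest within 6 mm of the stop board and within 20 mm of the passage's centre line, and the bar is within 0.12 rad of fully across the gap (all of step 2 and height (world z) of wheel below 0.004 m and angle between wheel's own z axis and vertical below 0.06 rad and linear speed of wheel below 0.01 m/s and value of joint bar above 1.45 rad); the robot touches nothing.
It fails at once if the wheel is lifted or tipped (underside centre more than 12 mm up, or tilted by more than 0.2 rad) (height (world z) of wheel above 0.012 m or angle between wheel's own z axis and vertical above 0.2 rad).
It fails at once if the wheel is taken between the fingers (horizontal distance between the grasp point and wheel below 0.02 m and height (world z) of the grasp point below 0.045 m).
It fails at once if the bar is taken between the fingers (y of the grasp point in the frame of bar_tip between -0.006 and 0.006 m and x of the grasp point in the frame of bar_tip between -0.005 and 0.11 m and height (world z) of the grasp point below 0.058 m).
It fails at once if another cheese or a tool is moved by more than 20 mm (distance of any of drum_a, drum_b, drum_c, brush, trier from where it was at the start of the episode above 0.02 m).
It also fails if it takes over 67 s, if anything falls off the work surface, if the arm or the gripper's body presses on something with over 40 N, if the wrist force passes 120 N, or if a joint passes its speed limit or range.

### The arm

A 7-joint arm with a two-finger parallel gripper is mounted at the origin on the work surface. World frame = base frame: x ahead of the robot, y to its left, z up, the work surface at z = 0. Lengths are in mm, angles in rad, forces in N, time in s.
With the tool pointing down it reaches from about 375 to 925 mm from the base axis. Payload 3.1 kg.
Tool frame: the origin (TCP) lies midway between the tips of the shut fingers; the grasp point (between the pads) lies 19 mm behind it (env.grip_point_offset is the z of the grasp point in the tool frame, in mm); z points along the fingers, x is the direction in which the jaws open and shut, and the axes are right-handed (so a half turn about z gives the same grasp; the last joint's range is limited). The gripper opens to 85 mm and grips with 20 to 120 N. Pads are 22 mm wide; open, the fingers measure 114 mm over their backs; the gripper's body (76 mm by 85 mm) begins 54 mm behind the grasp point. The pads swing forward as they close: fully open they stand 13 mm farther back than shut.
Start: joints at [-1.395, 0.383, 0.044, 1.598, -0.018, 1.161, -0.05], TCP at [175.731, 625.796, 194.669] pointing down, gripper open.
Joint ranges: [-2.61, 2.61], [-0.41, 2.15], [-1.48, 1.57], [0, 2.5], [-1.57, 4.71], [0.05, 1.97], [-2.85, 2.85]. Speed limits (rad/s): [2.79, 2.79, 3.14, 3.14, 3.14, 3.14, 3.14].

### API

Orientations are given as a 3x3 rotation matrix whose columns are the frame's x, y, z axes.
In Python, from bench import env gives the robot as it stands.
- The arm moves only by the tool move_arm, never from a script. Its argument "commands" is text: rows parted by semicolons, each of 5 numbers parted by spaces: the finger opening in mm, from 0 to 85.4, then the shift along the tool's x, y, z in mm, then the turn about the tool's z in degrees. A call has 1 to 20 rows; each row is the pose to reach, as a shift and turn from the pose commanded when the call began, along the tool's axes at that moment; what a row does not reach only later rows make up. A row lasts 1/10 s, in which the tool goes at most 50 mm and 8.59 degrees, less where a joint would pass 70% of its speed; a pose out of reach is approached as far as the arm can. A call with a gripper value outside its range is refused whole. The fingers move at their own pace and stop on an object; "force" is the grip in N (left out, the last holds). Time passes only in rows, so rows that repeat a pose let the fingers close. It gives the time, the measured TCP pose, the force and the opening at its end, in the units of the state.
- env.sense(): the state, without advancing time (a new reading comes with each control period).
- env.grab_frame(name): name is "side" or "top"; returns (picture, depth): 384x512x3 uint8, red, green, blue; 384x512 float32, mm along the optical axis (not along the pixel's ray), 0 where there is no reading.
- env.camera_params(name): a dict with "K" (3x3 intrinsics, pixels), "position" and "orientation" of the camera in the world. Camera axes: x right, y up, looking along -z (the intrinsics and any distortion apply to the point x, -y, -z); pixel columns grow to the right and rows downward; lengths in mm; the calibration is good to about 2 mm. A picture is of the moment at which its call begins. camera_params takes no time and is no camera call.
- env.job_done(): hands the job in, once; it reports no verdict.
Trained networks look in the newest picture that a camera, given by its name, has taken for a name from the list of things; names that differ only in an ending like _2 or _b are one class to them, and where a whole thing is asked for, a point or a joint stands for the part that bears it (a point fixed in the world has none). Each returns a list of dicts, best first, with "p" (0 to 1); they miss things now and then, are a little off and sometimes report something else, mostly with a low value. They report only what shows in the picture. A call takes as long as a camera call. They do not tell look-alikes from the thing itself.
- env.spot_in(camera, name): "at" ([row, column] in pixels, amid what is visible of it).
The state is a dict: "clock": time; "q": joint angles; "qvel": joint speeds; "joint_efforts": joint torques, N m; "tcp_pos": TCP position; "ee_rot": TCP orientation; "force": force on the tool from outside, world axes, zero at the start; "torque": the same for the moment, N m; "finger_gap": opening from 0.0 (shut) to 1.0 (fully open).
Only numpy, scipy, OpenCV 4.12 (cv2) and the standard library are available. Lean on these libraries where they do the work, as an engineer would, in place of code of your own. Each camera call takes 0.05 s, during which the arm holds its last target. There are 200 camera calls.

## Working session

There is one attempt and no reset: what is moved stays moved. The work goes in short steps, Python scripts to look and compute and a tool call to move; the robot and the scene stay as the last step left them, time stands still between calls to the robot, and variables do not carry over. Pictures are saved under pics/ and viewed, about 8 in all and at most 12, crops included, and the job is handed in when it is done.

Besides the shell and the picture viewer there is one more tool, called after "Request:" by a JSON object that holds its "op" and its "data", one argument or row to a line. move_arm: Moves the arm, as the interface text tells. Its arguments: {"type":"object","properties":{"commands":{"type":"string"},"force":{"type":"number"}},"required":["commands"]}

```bash
mkdir -p pics
cat > h.py <<'E'
import numpy as np, cv2
from bench import env
def grab(n):
    im,d=env.grab_frame(n); return im,d,env.camera_params(n)
def pts(d,c):
    K=np.array(c["K"]);r,cc=np.mgrid[:d.shape[0],:d.shape[1]]
    p=np.stack([(cc-K[0,2])/K[0,0]*d,-(r-K[1,2])/K[1,1]*d,-d],-1)
    return p@np.array(c["orientation"]).T+np.array(c["position"])
E
python3 - <<'E'
from h import *
s=env.sense();print(s["clock"],s["tcp_pos"],np.round(s["ee_rot"],3).tolist(),s["finger_gap"])
for n in("top","side"):
    im,d,c=grab(n);P=pts(d,c);np.savez(n+"0.npz",im=im,P=P,d=d)
    print(n,np.round(c["position"]),np.round(c["K"],1).tolist(),[k for k in c])
    cv2.imwrite(f"pics/{n}0.png",im[:,:,::-1])
    for o in("wheel","gate","bar","bar_tip","drum_a","brush","trier","stop"):
        try:
            for r in env.spot_in(n,o):
                a=np.round(r["at"]).astype(int);print(n,o,a,round(r["p"],2),np.round(P[a[0],a[1]]))
        except Exception as e: print(n,o,e)
print(env.sense()["clock"])
E
```

```text
0.0 [175.47401643 624.78839292 193.28389972] [[0.27, 0.963, -0.001], [0.963, -0.27, -0.003], [-0.003, 0.0, -1.0]] 0.9967230605788083
top [ 499.   67. 1359.] [[402.1, 0.0, 258.7], [0.0, 402.1, 187.5], [0.0, 0.0, 1.0]] ['K', 'position', 'orientation']
top wheel [188 225] 0.94 [574. 175.  43.]
top wheel [208 182] 0.74 [506. 313.  48.]
top wheel [231 219] 0.66 [433. 192.  41.]
top wheel [225 256] 0.65 [455.  71.  39.]
top wheel [160 180] 0.56 [664. 324.  44.]
top gate [161 296] 0.71 [671. -60.   8.]
top bar [162 268] 0.77 [660.  35.  55.]
top bar_tip [161 269] 0.51 [663.  32.  62.]
top drum_a [228 303] 0.64 [448. -80.  58.]
top drum_a [142 220] 0.61 [723. 193.  59.]
top drum_a [179 354] 0.61 [ 609. -244.   59.]
top brush [216 137] 0.86 [477. 467.  17.]
top trier [247 397] 0.67 [ 388. -401.    8.]
top trier [145 221] 0.5 [713. 189.  61.]
top stop [168 287] 0.71 [644. -28.  33.]
side [ 210. -540.  879.] [[370.4, 0.0, 246.6], [0.0, 370.4, 185.4], [0.0, 0.0, 1.0]] ['K', 'position', 'orientation']
side wheel [180 194] 0.87 [438. 180.  46.]
side wheel [170 234] 0.86 [563. 160.  47.]
side wheel [135 240] 0.8 [655. 295.  47.]
side wheel [214 212] 0.68 [432.  39.  48.]
side wheel [149 198] 0.58 [503. 300.  45.]
side gate [239 295] 0.63 [ 613. -114.   -1.]
side bar [186 283] 0.75 [656.  27.  58.]
side bar_tip [186 280] 0.69 [656.  41.  44.]
side drum_a [274 325] 0.89 [ 594. -262.   61.]
side drum_a [248 234] 0.86 [433. -92.  58.]
side drum_a [372 279] 0.72 [ 392. -386.    0.]
side drum_a [148 272] 0.55 [710. 180.  60.]
side brush [128 171] 0.82 [470. 466.  21.]
side trier [374 275] 0.97 [ 379. -388.   15.]
side stop [240 296] 0.64 [ 595. -138.   41.]
0.9
```

Run:
```python
import cv2
im=cv2.imread("pics/top0.png");cv2.imwrite("pics/t1.png",cv2.resize(im[110:290,110:430],None,fx=2.5,fy=2.5,interpolation=cv2.INTER_CUBIC))
```

```text
(no output)
```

View pics/t1.png

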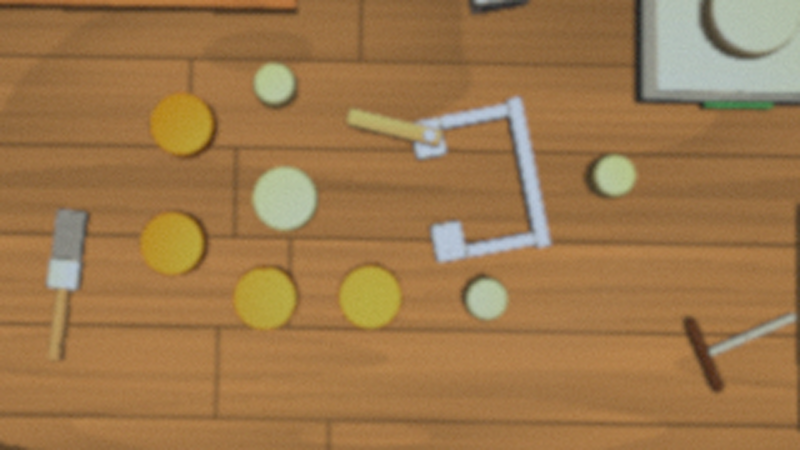

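View pics/side0.png

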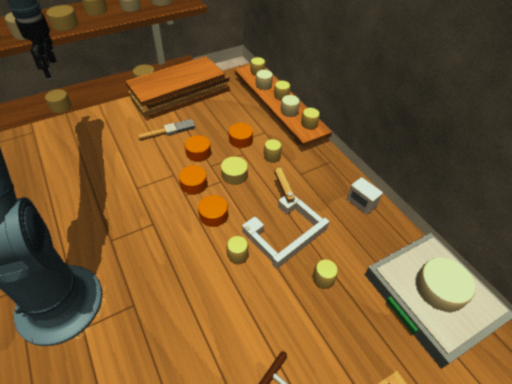

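The wheel is the pale disc at top px (189,224) and side px (170,234). Its look-alikes are the four orange discs (top 208,182; 231,219; 225,256; 160,180) and the big pale cheese on the scale (side 283,445). The gate opens to the left (+y), and the bar is swung outward.

```bash
cat > fit.py <<'E'
from h import *
from scipy.spatial import cKDTree
from scipy.optimize import minimize
def masks(im,P):
    h=cv2.cvtColor(im,cv2.COLOR_RGB2HSV).astype(int);x,y,z=np.moveaxis(P,-1,0)
    reg=(x>480)&(x<830)&(y>-230)&(y<300)
    white=reg&(h[...,1]<60)&(h[...,2]>140)&(z>25)&(z<45)
    return h,reg,white,x,y,z
def disc(im,P,c0,zr,R):
    h,reg,w,x,y,z=masks(im,P)
    m=(np.hypot(x-c0[0],y-c0[1])<R+18)&(z>zr[0])&(z<zr[1])
    q=P[m][:,:2]
    c,r=cv2.minEnclosingCircle(q.astype(np.float32)); return np.array(c),r,q.mean(0),len(q)
g=np.arange(0,1,.02)
def box(x0,x1,y0,y1):
    a,b=np.meshgrid(np.arange(x0,x1,2.)+1,np.arange(y0,y1,2.)+1);return np.c_[a.ravel(),b.ravel()]
def T(t): 
    B=[box(-20,20,45,95),box(20,112,79,79+t),box(112,112+t,-79-t,0)]
    B+= [b*[1,-1] for b in B]; return np.vstack(B)
E
python3 - <<'E'
from fit import *
for n in("top","side"):
    f=np.load(n+"0.npz");im,P=f["im"],f["P"]
    h,reg,w,x,y,z=masks(im,P);Q=P[w][:,:2]
    print(n,len(Q),"wheel HSV",h[188,225] if n=="top" else h[170,234])
    best=None
    for t in(8,10,12,14):
        M=T(t)
        def cost(p):
            c,s=np.cos(p[2]),np.sin(p[2]);L=(Q-p[:2]*1)@np.array([[c,-s],[s,c]])
            a=cKDTree(M).query(L)[0];b=cKDTree(L).query(M)[0]
            return np.minimum(a,25).mean()+np.minimum(b,25).mean()
        r=minimize(cost,[650,-15,-1.38],method="Nelder-Mead",options=dict(initial_simplex=[[650,-15,-1.38],[665,-15,-1.38],[650,0,-1.38],[650,-15,-1.28]],xatol=.1,fatol=1e-3))
        print(t,np.round(r.x,3),round(r.fun,2))
        if best is None or r.fun<best.fun: best=r
    p=best.x;c,s=np.cos(p[2]),np.sin(p[2]);R=np.array([[c,-s],[s,c]])
    k=disc(im,P,(570,172),(38,52),42);print("wheel",k, "in gate",(k[0]-p[:2])@R,(k[2]-p[:2])@R)
    b=(np.hypot(x-650,y-50)<160)&(z>47)&(z<68)&(np.hypot(x-718,y-188)>45)
    L=(P[b][:,:2]-p[:2])@R; e=L-[0,70]
    (cx,cy),(a1,a2),an=cv2.minAreaRect(L.astype(np.float32));print("bar",len(L),cx,cy,a1,a2,an,"z",np.median(z[b]))
    m=e.mean(0);print("angle",np.arctan2(-m[1],-m[0]),"reach",np.hypot(*e.T).max())
E
```

```text
top 1106 wheel HSV [ 42  40 196]
8 [587.705 -25.884  -1.381] 9.35
10 [587.456 -25.105  -1.374] 8.84
12 [587.044 -24.477  -1.368] 8.44
14 [587.055 -23.538  -1.375] 8.17
wheel (array([571.6541748 , 180.25814819]), 42.06266784667969, array([570.8043969 , 180.05761923]), 506) in gate [-202.89815678   24.54382453] [-202.8667926    23.67127044]
bar 326 -104.39614868164062 69.23023223876953 227.41578674316406 96.58134460449219 18.639850616455078 z 56.593501892485165
angle -0.1221468834760817 reach 217.80699144441192
side 1044 wheel HSV [ 32 133 221]
8 [587.629 -29.047  -1.378] 4.52
10 [587.385 -27.605  -1.38 ] 3.89
12 [587.348 -27.07   -1.379] 3.4
14 [586.436 -26.2    -1.368] 3.04
wheel (array([570.63555908, 179.67486572]), 43.69737243652344, array([570.1828577 , 175.72935328]), 436) in gate [-204.83852217   25.98375798] [-201.0650176    24.74574738]
bar 339 -105.54833221435547 69.78356170654297 228.24339294433594 94.03960418701172 17.70501136779785 z 57.60864953571286
angle -0.09557190882194401 reach 220.7282842758031
```

Run:
```python
from fit import *
for n in("top","side"):
    f=np.load(n+"0.npz");im,P=f["im"],f["P"]
    h,reg,w,x,y,z=masks(im,P)
    w&=(y<90)&(np.hypot(x-609,y+244)>60)&(np.hypot(x-448,y+80)>50);Q=P[w][:,:2]
    best=None
    for t in(10,12,14,16):
        M=T(t)
        def cost(p):
            c,s=np.cos(p[2]),np.sin(p[2]);L=(Q-p[:2])@np.array([[c,-s],[s,c]])
            a=cKDTree(M).query(L)[0];b=cKDTree(L).query(M)[0]
            return np.minimum(a,25).mean()+np.minimum(b,25).mean()
        r=minimize(cost,[587,-25,-1.375],method="Nelder-Mead",options=dict(initial_simplex=[[587,-25,-1.375],[592,-25,-1.375],[587,-20,-1.375],[587,-25,-1.33]],xatol=.1,fatol=1e-3))
        if best is None or r.fun<best.fun: best=r;bt=t
    p=best.x;c,s=np.cos(p[2]),np.sin(p[2]);R=np.array([[c,-s],[s,c]]);print(n,bt,len(Q),np.round(p,3),round(best.fun,2),"wheel",(np.array([571,179.5])-p[:2])@R)
    L=(P[...,:2]-p[:2])@R
    e=L-[0,70];rr=np.hypot(e[...,0],e[...,1]);b=(rr<125)&(rr>40)&(z>44)&(z<68)&(L[...,0]<10)&(L[...,1]>40)&(np.hypot(x-718,y-188)>45)&(h[...,1]>70)&(y<160)
    m=e[b].mean(0);print("bar",b.sum(),"angle",np.arctan2(-m[1],-m[0]),"reach",rr[b].max())
    if n=="top":
        K=np.array(env.camera_params(n)["K"]);cam=env.camera_params(n);Ro=np.array(cam["orientation"]);t0=np.array(cam["position"])
        big=cv2.resize(im[130:225,205:345],None,fx=5,fy=5,interpolation=cv2.INTER_CUBIC)[:,:,::-1].copy()
        def pr(q,z): 
            v=(np.r_[R@np.array(q)+p[:2],z]-t0)@Ro; return (int((K[0,2]-K[0,0]*v[0]/v[2]-205+.5)*5),int((K[1,2]+K[1,1]*v[1]/v[2]-130+.5)*5)) 
        for sg in(1,-1):
            cv2.polylines(big,[np.array([pr(q,35) for q in[(-20,45*sg),(20,45*sg),(20,95*sg),(-20,95*sg)]])],True,(0,0,255))
            cv2.line(big,pr((20,79*sg),35),pr((112,79*sg),35),(0,0,255))
        cv2.line(big,pr((112,79),40),pr((112,-79),40),(0,0,255))
        a=np.arctan2(-m[1],-m[0]);cv2.line(big,pr((0,70),58),pr((-110*np.cos(a),70-110*np.sin(a)),58),(255,0,0))
        v=(np.array([571,179.5])-p[:2])@R
        cv2.polylines(big,[np.array([pr((v[0]+42*np.cos(u),v[1]+42*np.sin(u)),45) for u in np.arange(0,6.3,.2)])],True,(0,0,255))
        cv2.imwrite("pics/ov.png",big)
```

```text
top 16 861 [586.646 -22.56   -1.367] 2.66 wheel [-201.03437025   25.65206812]
bar 158 angle -0.4156348553668429 reach 110.65436439933447
side 16 1044 [586.863 -25.036  -1.378] 2.86 wheel [-203.78188662   23.65557007]
bar 155 angle -0.37653370991903823 reach 113.74259994827712
```

View pics/ov.png

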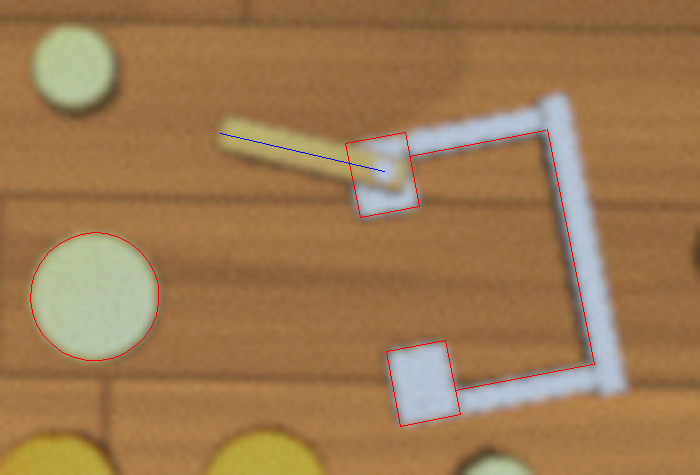

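Request:
{"op": "move_arm", "data": {
  "commands": "40 -64 117 0 16;40 -64 117 0 16;40 -64 117 0 16;40 -128 234 0 32;40 -128 234 0 32;40 -128 234 0 32;40 -192 350 0 48;40 -192 350 0 48;40 -192 350 0 48;40 -255 467 0 63;40 -255 467 0 63;40 -255 467 0 63;40 -255 467 0 63;40 -255 467 0 63;40 -255 467 0 63"
}}

```text
clock: 2.4
tcp_pos: [555.2, 256.0, 194.4]
ee_rot: [[0.98, 0.199, -0.001], [0.199, -0.98, 0.001], [-0.001, -0.001, -1.0]]
force: [-0.7, -0.1, 0.3]
finger_gap: 0.47
```

```bash
cat > g.py <<'E'
from fit import *
G=np.array([586.8,-23.5]);th=-1.372;R=np.array([[np.cos(th),-np.sin(th)],[np.sin(th),np.cos(th)]])
def tg():
    s=env.sense();r=np.array(s["ee_rot"]);p=np.array(s["tcp_pos"])
    v=r[:2,0]@R
    print("t",round(s["clock"],2),"tcp gate",np.round((p[:2]-G)@R,1),"z",round(p[2],1),"toolx ang vs gate y deg",round(np.degrees(np.arctan2(-v[0],v[1])),2),"F",np.round(s["force"],1),"gap",round(s["finger_gap"],2),"q7",round(s["q"][6],2))
E
python3 -c "
from g import *
tg();print(env.sense()['tcp_pos'])"
```

```text
t 2.4 tcp gate [-280.3   24.2] z 194.4 toolx ang vs gate y deg 0.08 F [-0.7 -0.1  0.3] gap 0.47 q7 -0.17
[555.16429352 256.02992677 194.43733921]
```

Request:
{"op": "move_arm", "data": {
  "commands": "40 1 0 45 0;40 1 0 90 0;40 1 0 135 0;40 1 0 170 0;40 1 0 182 0;40 1 0 182 0;40 1 10 182 0;40 1 20 182 0;40 1 26 182 0;40 1 30 182 0;40 0 36 182 0;40 -1 42 182 0;40 -2 48 182 0;40 -4 54 182 0;40 -5 60 182 0;40 -6 66 182 0;40 -8 72 182 0;40 -9 78 182 0;40 -10 84 182 0;40 -11 90 182 0"
}}

```text
clock: 4.4
tcp_pos: [563.3, 163.1, 12.7]
ee_rot: [[0.981, 0.196, 0.0], [0.196, -0.981, 0.0], [0.0, -0.0, -1.0]]
force: [-0.5, -0.5, 0.5]
finger_gap: 0.467
```

```bash
cat > look.py <<'E'
from g import *
import sys
tg()
im,d,c=grab("top");P=pts(d,c);h,reg,w,x,y,z=masks(im,P)
L=(P[...,:2]-G)@R
m=(abs(L[...,0]-float(sys.argv[1]))<70)&(abs(L[...,1])<75)&(z>36)&(z<52)&(h[...,1]<75)&(h[...,1]>25)&(h[...,0]>30)&(h[...,0]<60)
n,lab,st,ce=cv2.connectedComponentsWithStats(m.astype(np.uint8));k=1+st[1:,4].argmax();q=L[lab==k]
cc,r=cv2.minEnclosingCircle(q.astype(np.float32));print("wheel gate",np.round(cc,1),"r",round(r,1),"mean",q.mean(0).round(1),len(q))
if len(sys.argv)>2: cv2.imwrite("pics/%s.png"%sys.argv[2],cv2.resize(im[110:240,180:360],None,fx=4,fy=4,interpolation=cv2.INTER_CUBIC)[:,:,::-1])
E
python3 look.py -140 p1
```

```text
t 4.4 tcp gate [-187.6   13.9] z 12.7 toolx ang vs gate y deg -0.08 F [-0.5 -0.5  0.5] gap 0.47 q7 0.07Traceback (most recent call last):
  File "look.py", line 7, in <module>
    n,lab,st,ce=cv2.connectedComponentsWithStats(m.astype(np.uint8));k=1+st[1:,4].argmax();q=L[lab==k]
                                                                         ~~~~~~~~~~~~~~~^^
ValueError: attempt to get argmax of an empty sequence
```

```bash
cat > look.py <<'E'
from g import *
import sys
tg();out=[]
for n in("top","side"):
    im,d,c=grab(n);P=pts(d,c);h,reg,w,x,y,z=masks(im,P);L=(P[...,:2]-G)@R
    m=(abs(L[...,0]-float(sys.argv[1]))<75)&(abs(L[...,1])<65)&(z>38)&(z<52)&(h[...,0]>22)&(h[...,1]>22)&(h[...,0]<70)
    N,lab,st,ce=cv2.connectedComponentsWithStats(m.astype(np.uint8))
    if N>1:
        q=L[lab==1+st[1:,4].argmax()];cc,r=cv2.minEnclosingCircle(q.astype(np.float32))
        print(n,"wheel gate",np.round(cc,1),"r",round(r,1),"extent",q.min(0).round(1),q.max(0).round(1),len(q))
    else: print(n,"no wheel")
    out.append(im[:,100:484])
if len(sys.argv)>2: cv2.imwrite("pics/%s.png"%sys.argv[2],np.hstack(out)[:,:,::-1])
E
python3 look.py -140 p1
```

```text
t 4.45 tcp gate [-185.9   13.6] z 12.7 toolx ang vs gate y deg -0.17 F [-0.2 -2.3 -1.1] gap 0.47 q7 0.07
top no wheel
side no wheel
```

View pics/p1.png

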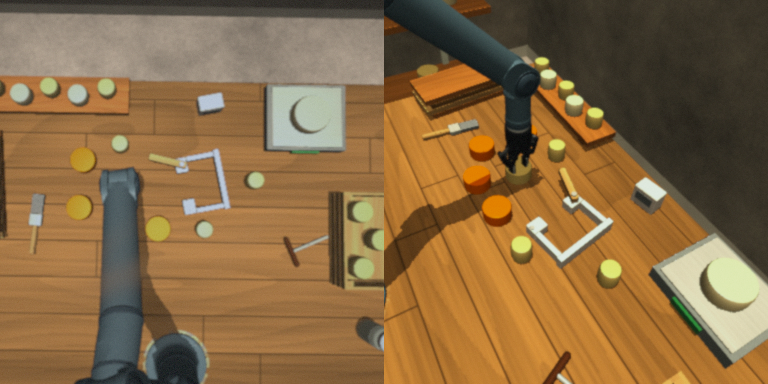

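The arm hides the wheel in the top view. In the side view it sits in shadow in front of the fingers, near (518,172). I'll carry on to the centre line, then measure from the side view.

Request:
{"op": "move_arm", "data": {
  "commands": "40 -1 6 0 0;40 -3 12 0 0;40 -4 18 0 0;40 -6 24 0 0;40 -8 30 0 0;40 -10 36 0 0;40 -12 42 0 0;40 -14 48 0 0;40 -14 52 0 0;40 -14 52 0 0"
}}

```text
clock: 5.55
tcp_pos: [559.9, 108.8, 12.7]
ee_rot: [[0.981, 0.195, 0.0], [0.195, -0.981, -0.0], [0.0, 0.0, -1.0]]
force: [-0.5, -0.1, 0.3]
finger_gap: 0.466
```

```bash
cat > look.py <<'E'
from g import *
import sys
from scipy.optimize import least_squares
tg();x0=float(sys.argv[1])
im,d,c=grab("side");P=pts(d,c);h,reg,w,x,y,z=masks(im,P);L=(P[...,:2]-G)@R
m=(abs(L[...,0]-x0)<60)&(abs(L[...,1])<60)&(z>41)&(z<50)&(h[...,1]>55)
N,lab,st,ce=cv2.connectedComponentsWithStats(m.astype(np.uint8))
q=L[lab==1+st[1:,4].argmax()];print(len(q),"extent",q.min(0).round(1),q.max(0).round(1),"HSV",np.median(h[lab==1+st[1:,4].argmax()],0))
hull=cv2.convexHull(q.astype(np.float32))[:,0]
hull=hull[hull[:,0]>q[:,0].max()-50]
f=least_squares(lambda c:np.hypot(*(hull-c).T)-42,[x0,0],loss="soft_l1");print("wheel gate",f.x.round(1),"res",f.fun.round(1))
k=np.hypot(L[...,0]-x0,L[...,1])<60
if len(sys.argv)>2: cv2.imwrite("pics/%s.png"%sys.argv[2],cv2.resize(im[100:280,200:380],None,fx=3.3,fy=3.3,interpolation=cv2.INTER_CUBIC)[:,:,::-1])
E
python3 look.py -85 p2
```

```text
t 5.55 tcp gate [-135.    -0.2] z 12.7 toolx ang vs gate y deg -0.16 F [-0.5 -0.1  0.3] gap 0.47 q7 0.16Traceback (most recent call last):
  File "look.py", line 8, in <module>
    q=L[lab==1+st[1:,4].argmax()];print(len(q),"extent",q.min(0).round(1),q.max(0).round(1),"HSV",np.median(h[lab==1+st[1:,4].argmax()],0))
               ~~~~~~~~~~~~~~~^^
ValueError: attempt to get argmax of an empty sequence
```

Run:
```python
from g import *
im,d,c=grab("side");P=pts(d,c);np.savez("s2.npz",im=im,P=P,d=d)
L=(P[...,:2]-G)@R
for r in env.spot_in("side","wheel"):
    a=np.round(r["at"]).astype(int);print(a,round(r["p"],2),np.round(P[a[0],a[1]]),L[a[0],a[1]].round(),im[a[0],a[1]])
cv2.imwrite("pics/p2.png",cv2.resize(im[100:280,180:380],None,fx=3.3,fy=3.3,interpolation=cv2.INTER_CUBIC)[:,:,::-1])
```

```text
[212 214] 0.88 [440.  45.  45.] [ -96. -130.] [226 131   0]
[174 239] 0.74 [570. 140.  45.] [-164.   15.] [115  95  41]
[180 192] 0.68 [433. 184.  45.] [-234. -110.] [226 131   0]
[147 195] 0.67 [497. 311.  47.] [-345.  -22.] [228 132   0]
```

View pics/p2.png

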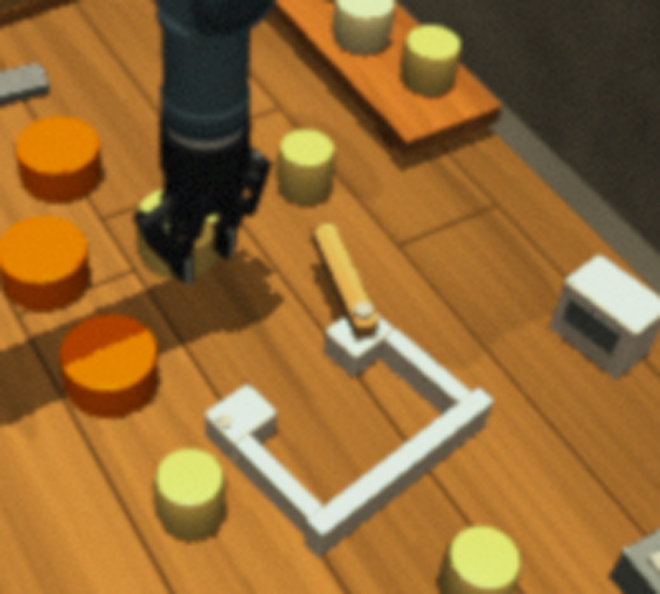

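Run:
```python
from g import *
f=np.load("s2.npz");im,P=f["im"],f["P"];L=(P[...,:2]-G)@R
c=env.camera_params("side");K=np.array(c["K"]);Ro=np.array(c["orientation"]);t=np.array(c["position"])
def pr(w): v=(np.array(w)-t)@Ro; return (K[1,2]+K[1,1]*v[1]/v[2], K[0,2]-K[0,0]*v[0]/v[2])
for y in(0,35,-35): print("tip",pr([*(G+R@[-135,y]),14]))
print("finger-at-15cm",pr([*(G+R@[-135,0]),100]))
for r in range(150,190,3):
    print(r,[(tuple(L[r,k].round().astype(int)),int(P[r,k,2]), int(im[r,k].max())) for k in range(218,258,5)])
```

```text
tip (np.float64(188.5760416710845), np.float64(240.98509827951295))
tip (np.float64(183.18131410737865), np.float64(249.69382223198073))
tip (np.float64(194.11572582883747), np.float64(232.04237048760393))
finger-at-15cm (np.float64(169.29586918005347), np.float64(241.17402777219866))
150 [((np.int64(-325), np.int64(54)), 3, 180), ((np.int64(-316), np.int64(69)), 0, 165), ((np.int64(-151), np.int64(-34)), 184, 104), ((np.int64(-125), np.int64(-36)), 205, 12), ((np.int64(-114), np.int64(-29)), 209, 15), ((np.int64(-103), np.int64(-21)), 213, 15), ((np.int64(-100), np.int64(-6)), 206, 13), ((np.int64(-100), np.int64(11)), 196, 11)]
153 [((np.int64(-314), np.int64(46)), 2, 175), ((np.int64(-303), np.int64(59)), 2, 174), ((np.int64(-294), np.int64(73)), 1, 153), ((np.int64(-127), np.int64(-36)), 193, 12), ((np.int64(-111), np.int64(-31)), 202, 10), ((np.int64(-106), np.int64(-19)), 198, 14), ((np.int64(-100), np.int64(-7)), 196, 16), ((np.int64(-101), np.int64(13)), 183, 18)]
156 [((np.int64(-302), np.int64(37)), 2, 184), ((np.int64(-292), np.int64(51)), 2, 180), ((np.int64(432), np.int6
[... 3358 characters left out ...]
.int64(52)), 0, 95)]
186 [((np.int64(-198), np.int64(-42)), 0, 188), ((np.int64(-187), np.int64(-30)), 1, 155), ((np.int64(-177), np.int64(-18)), 1, 112), ((np.int64(-168), np.int64(-5)), 0, 91), ((np.int64(-158), np.int64(6)), 1, 89), ((np.int64(-149), np.int64(20)), 0, 92), ((np.int64(-137), np.int64(30)), 2, 76), ((np.int64(-128), np.int64(43)), 0, 91)]
189 [((np.int64(-187), np.int64(-50)), 1, 170), ((np.int64(432), np.int64(-471)), 879, 108), ((np.int64(-166), np.int64(-26)), 3, 91), ((np.int64(-158), np.int64(-13)), 0, 94), ((np.int64(-148), np.int64(-2)), 1, 96), ((np.int64(-138), np.int64(10)), 1, 91), ((np.int64(-129), np.int64(23)), 0, 86), ((np.int64(-120), np.int64(36)), -1, 80)]
```

The fingertips show at about z = 60 in the depth image, while the reported TCP z is 12.7. The wheel is still near (-202, 22), so the fingers passed over it. I'll check that height offset against the initial image.

Run:
```python
from g import *
c=env.camera_params("side");K=np.array(c["K"]);Ro=np.array(c["orientation"]);t=np.array(c["position"])
def pr(w): v=(np.array(w)-t)@Ro; return (K[1,2]+K[1,1]*v[1]/v[2], K[0,2]-K[0,0]*v[0]/v[2])
f=np.load("side0.npz");im,P=f["im"],f["P"]
print("pred",pr([175.5,624.8,193]))
m=(np.hypot(P[...,0]-175,P[...,1]-625)<90)&(P[...,2]>120)&(P[...,2]<330);print("initial lowest z",np.sort(P[...,2][m])[:12].round(),"P",P[m][P[m][:,2].argsort()[:6]].round())
f=np.load("s2.npz");im,P=f["im"],f["P"];L=(P[...,:2]-G)@R
m=(np.hypot(L[...,0]+135,L[...,1])<65)&(P[...,2]>20)&(P[...,2]<250)&(im.max(-1)<80);q=np.c_[L[m],P[m][:,2]];print("now lowest",q[q[:,2].argsort()[:14]].round().tolist())
s=env.sense();print(s["q"],s["tcp_pos"])
```

```text
pred (np.float64(84.68684974396307), np.float64(57.27716997354764))
initial lowest z [245. 245. 246. 247. 247. 247. 247. 248. 248. 248. 248. 248.] P [[194. 666. 245.]
 [189. 669. 245.]
 [192. 666. 246.]
 [183. 669. 247.]
 [168. 577. 247.]
 [186. 667. 247.]]
now lowest [[-179.0, -8.0, 21.0], [-162.0, 38.0, 22.0], [-186.0, -10.0, 26.0], [-161.0, 34.0, 26.0], [-162.0, 34.0, 29.0], [-188.0, -13.0, 31.0], [-190.0, -15.0, 35.0], [-163.0, 11.0, 40.0], [-183.0, 11.0, 46.0], [-149.0, 23.0, 53.0], [-133.0, 22.0, 53.0], [-128.0, 21.0, 53.0], [-130.0, -27.0, 55.0], [-142.0, 21.0, 55.0]]
[-0.60919147  0.49386766  0.41378371  1.93408048 -0.27808497  0.76891588
  0.16004792] [559.84227686 110.34789995  12.69336788]
```

Request:
{"op": "move_arm", "data": {
  "commands": "40 0 0 -40 0;40 6 -40 -40 0;40 12 -80 -40 0;40 18 -120 -40 0;40 24 -150 -40 0;40 24 -150 -40 0;40 24 -150 0 0;40 24 -150 10 0;40 24 -150 18 0;40 24 -150 22 0;40 24 -150 22 0"
}}

```text
clock: 6.8
tcp_pos: [554.2, 261.1, -9.2]
ee_rot: [[0.981, 0.195, 0.0], [0.195, -0.981, -0.0], [0.0, 0.0, -1.0]]
force: [0.4, -0.2, -0.6]
finger_gap: 0.469
```

```bash
cat > tip.py <<'E'
from g import *
import sys
tg();s=env.sense();a=(s["tcp_pos"][:2]-G)@R
im,d,c=grab("side");P=pts(d,c);L=(P[...,:2]-G)@R
if len(sys.argv)>1: cv2.imwrite("pics/%s.png"%sys.argv[1],cv2.resize(im[100:280,180:380],None,fx=3.3,fy=3.3,interpolation=cv2.INTER_CUBIC)[:,:,::-1])
m=(np.hypot(*np.moveaxis(L-a,-1,0))<60)&(P[...,2]>4)&(P[...,2]<110)&(im.max(-1)<70);q=np.c_[L[m],P[m][:,2]];print("lowest",q[q[:,2].argsort()[:16]].round().tolist())
E
python3 tip.py p3
```

```text
t 6.8 tcp gate [-285.4   24.2] z -9.2 toolx ang vs gate y deg -0.13 F [ 0.4 -0.2 -0.6] gap 0.47 q7 -0.08
lowest [[-320.0, 6.0, 23.0], [-279.0, 46.0, 29.0], [-284.0, 45.0, 30.0], [-277.0, 52.0, 31.0], [-287.0, 44.0, 33.0], [-292.0, 44.0, 34.0], [-275.0, 47.0, 35.0], [-277.0, 45.0, 36.0], [-280.0, -5.0, 37.0], [-288.0, 44.0, 37.0], [-276.0, 52.0, 37.0], [-293.0, 45.0, 37.0], [-281.0, 44.0, 38.0], [-278.0, -3.0, 38.0], [-285.0, 46.0, 38.0], [-273.0, 1.0, 38.0]]
```

View pics/p3.png

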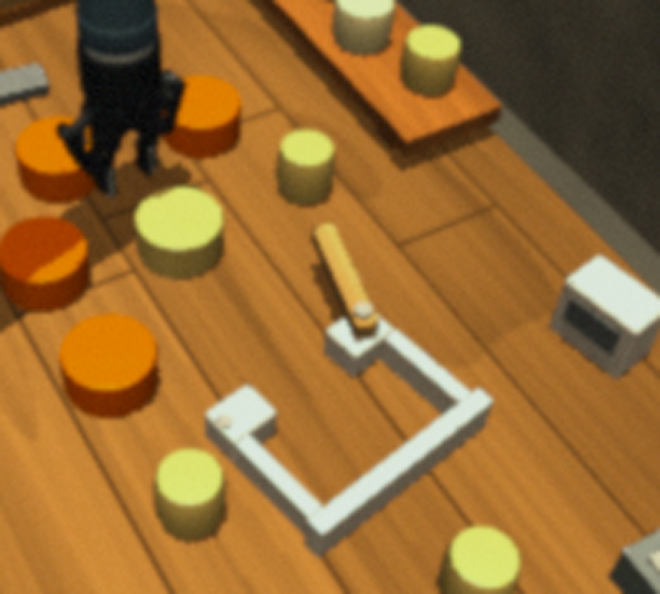

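The wheel at (178,230) in this crop is unmoved. The tool's true height is about 38 mm above the reported z, while x and y agree. I'll lower by that much and push.

Request:
{"op": "move_arm", "data": {
  "commands": "40 0 0 6 0;40 0 0 12 0;40 0 0 16 0;40 0 0 16 0;40 0 10 16 0;40 0 20 16 0;40 0 26 16 0;40 0 32 16 0;40 0 38 16 0;40 0 44 16 0;40 0 50 16 0;40 0 56 16 0;40 0 60 16 0"
}}

```text
clock: 8.15
tcp_pos: [565.8, 202.6, -25.2]
ee_rot: [[0.981, 0.196, 0.0], [0.196, -0.981, 0.0], [0.0, -0.0, -1.0]]
force: [0.0, 2.2, 1.1]
finger_gap: 0.467
```

```bash
cat > look.py <<'E'
from g import *
import sys
from scipy.optimize import least_squares
tg();x0=float(sys.argv[1])
im,d,c=grab("side");P=pts(d,c);h,reg,w,x,y,z=masks(im,P);L=(P[...,:2]-G)@R
if len(sys.argv)>2: cv2.imwrite("pics/%s.png"%sys.argv[2],cv2.resize(im[100:280,180:380],None,fx=3.3,fy=3.3,interpolation=cv2.INTER_CUBIC)[:,:,::-1])
# front side face of the wheel and its top rim
m=(abs(L[...,0]-x0)<65)&(abs(L[...,1])<65)&(z>8)&(z<52)&(h[...,1]>95)&(h[...,2]>60)&(h[...,0]>17)&(h[...,0]<45)
N,lab,st,ce=cv2.connectedComponentsWithStats(m.astype(np.uint8))
if N<2: print("none");sys.exit()
q=L[lab==1+st[1:,4].argmax()]
print(len(q),"extent",q.min(0).round(1),q.max(0).round(1))
hull=cv2.convexHull(q.astype(np.float32))[:,0];hull=hull[hull[:,0]>q[:,0].max()-45]
f=least_squares(lambda c:np.hypot(*(hull-c).T)-42,[x0,0],loss="soft_l1",f_scale=2);print("wheel gate",f.x.round(1),"res",f.fun.round(1))
E
python3 look.py -180 p4
```

```text
t 8.15 tcp gate [-225.8   24.1] z -25.2 toolx ang vs gate y deg -0.08 F [0.  2.2 1.1] gap 0.47 q7 0.02
620 extent [-236.7  -19. ] [-134.1   64.5]
wheel gate [-176.2   22.8] res [ 0.2 -0.1  0.3 -0.3 -0.7 -0.4  0.2 -0.2 -0.1 -0.7 -0.6  0.6  1.1 -0.2]
```

View pics/p4.png

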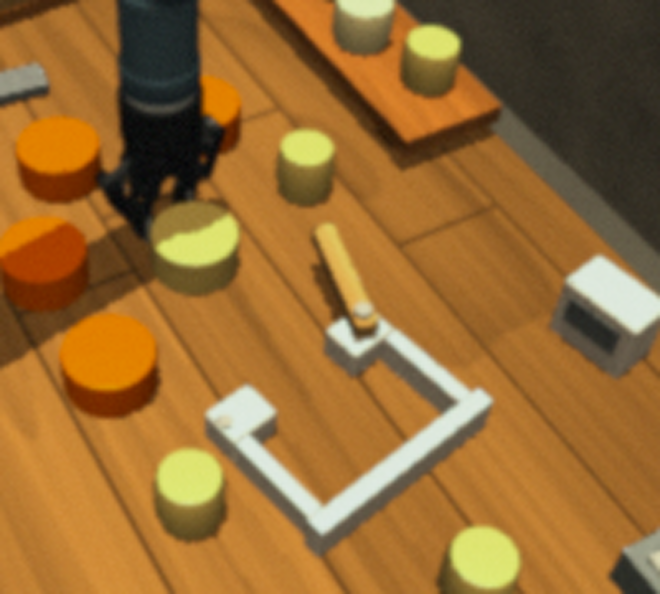

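The wheel is moving with the fingers, its centre about 50 mm ahead of the TCP. Next is the diagonal push to the centre line.

Request:
{"op": "move_arm", "data": {
  "commands": "40 -1 6 0 0;40 -2 12 0 0;40 -4 18 0 0;40 -6 24 0 0;40 -7 30 0 0;40 -9 36 0 0;40 -11 42 0 0;40 -13 48 0 0;40 -15 54 0 0;40 -17 60 0 0;40 -19 66 0 0;40 -20 72 0 0;40 -22 78 0 0;40 -23 84 0 0;40 -24 90 0 0;40 -24 96 0 0;40 -24 98 0 0"
}}

```text
clock: 9.9
tcp_pos: [561.1, 100.7, -25.4]
ee_rot: [[0.981, 0.195, -0.001], [0.195, -0.981, -0.001], [-0.001, 0.001, -1.0]]
force: [-1.4, 2.9, 3.7]
finger_gap: 0.471
```

```bash
python3 look.py -80 p5
```

```text
t 9.9 tcp gate [-126.8   -0.7] z -25.4 toolx ang vs gate y deg -0.15 F [-1.4  2.9  3.7] gap 0.47 q7 0.19
697 extent [-131.7  -43.2] [-34.9  38.9]
wheel gate [-77.5  -2.3] res [ 0.8  0.1 -0.1 -0.1  0.2 -0.4 -0.6 -1.3 -0.3 -0.8 -1.2 -0.8 -0.8 -1.1
  0.5  0.1  0.4]
```

View pics/p5.png

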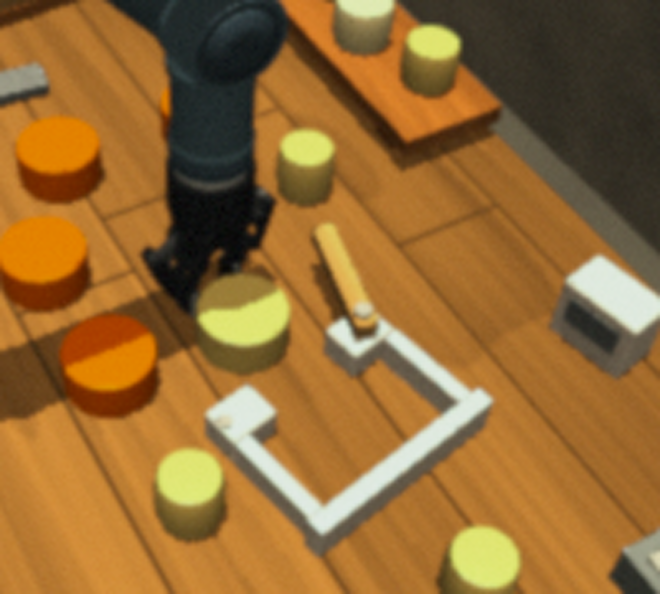

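Request:
{"op": "move_arm", "data": {
  "commands": "40 1 6 0 0;40 1.5 12 0 0;40 2 18 0 0;40 2 23 0 0;40 2 28 0 0;40 2 33 0 0;40 2 38 0 0;40 2 43 0 0;40 2 48 0 0;40 2 53 0 0;40 2 58 0 0;40 2 62 0 0"
}}

```text
clock: 11.15
tcp_pos: [575.5, 41.0, -25.3]
ee_rot: [[0.981, 0.196, -0.0], [0.196, -0.981, -0.0], [-0.0, 0.0, -1.0]]
force: [-0.9, 0.7, -0.5]
finger_gap: 0.466
```

```bash
python3 look.py -15 p6
```

```text
t 11.15 tcp gate [-65.5   1.7] z -25.3 toolx ang vs gate y deg -0.09 F [-0.9  0.7 -0.5] gap 0.47 q7 0.3
719 extent [-68.6 -41.1] [25.7 51. ]
wheel gate [-16.2   1.9] res [-0.1 -0.5 -0.8 -1.1  6.7  6.5  1.   0.9  0.3  0.2  0.3  0.5 -0.2  0.1]
```

Request:
{"op": "move_arm", "data": {
  "commands": "40 -0.5 5 0 0;40 -1 10 0 0;40 -1 15 0 0;40 -1 20 0 0;40 -1 25 0 0;40 -1 30 0 0;40 -1 35 0 0;40 -1 40 0 0;40 -1 45 0 0;40 -1 50 0 0;40 -1 55 0 0;40 -1 60 0 0;40 -1 65 0 0;40 -1 70 0 0;40 -1 74 0 0;40 -1 77 0 0;40 -1 80 0 0;40 -1 82 0 0"
}}

```text
clock: 13.0
tcp_pos: [590.6, -39.1, -25.3]
ee_rot: [[0.981, 0.196, -0.0], [0.196, -0.981, 0.0], [-0.0, -0.0, -1.0]]
force: [-0.7, 2.3, 1.6]
finger_gap: 0.472
```

```bash
python3 look.py 68 p7
```

```text
t 13.0 tcp gate [16.1  0.6] z -25.3 toolx ang vs gate y deg -0.08 F [-0.7  2.3  1.6] gap 0.47 q7 0.44
783 extent [  7.1 -42.1] [107.   51.6]
wheel gate [64.5 -0.2] res [ 0.6 -0.1 -0.2 -0.2 -0.1 -0.3  0.1  0.2 -0.3 -0.5 -0.3 -0.2 -0.2  0.6
  0.6  0.2 -0.4]
```

View pics/p7.png

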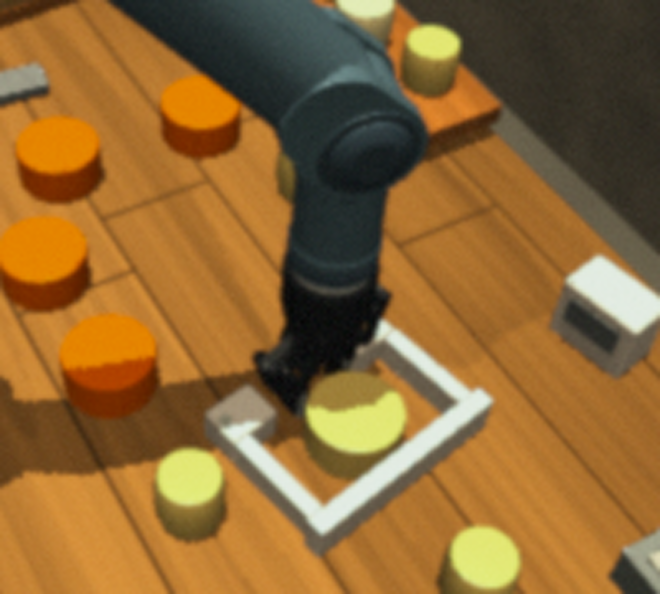

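The wheel is in the bay at about x = 64.5 and centred. I'll creep forward until the force rises at the stop board.

Request:
{"op": "move_arm", "data": {
  "commands": "40 0 2 0 0;40 0 3 0 0;40 0 4 0 0;40 0 5 0 0"
}}

```text
clock: 13.45
tcp_pos: [591.5, -43.8, -25.4]
ee_rot: [[0.981, 0.196, -0.0], [0.196, -0.981, 0.0], [-0.0, -0.0, -1.0]]
force: [-0.8, 2.0, 1.4]
finger_gap: 0.467
```

Request:
{"op": "move_arm", "data": {
  "commands": "40 0 1 0 0;40 0 2 0 0;40 0 2 0 0"
}}

```text
clock: 13.75
tcp_pos: [591.5, -44.0, -25.4]
ee_rot: [[0.98, 0.197, -0.001], [0.197, -0.98, 0.002], [-0.001, -0.002, -1.0]]
force: [-1.4, 4.8, 3.5]
finger_gap: 0.468
```

Request:
{"op": "move_arm", "data": {
  "commands": "40 0 -3 0 0;40 0 -15 0 0;40 0 -35 0 0;40 0 -60 0 0;40 0 -75 0 0;40 0 -75 -45 0;40 0 -75 -90 0;40 0 -75 -100 0;0 40 -75 -100 0;0 80 -78 -100 0;0 120 -80 -100 0;0 153 -80 -100 0;0 153 -80 -100 0;0 153 -80 -100 0;0 153 -80 -100 0"
}}

```text
clock: 15.25
tcp_pos: [724.7, 61.4, 73.8]
ee_rot: [[0.981, 0.195, -0.002], [0.195, -0.981, -0.001], [-0.002, 0.001, -1.0]]
force: [-0.2, -0.3, 0.1]
finger_gap: 0.001
```

```bash
cat > bar.py <<'E'
from g import *
import sys
tg()
for n in ("side","top"):
    im,d,c=grab(n);P=pts(d,c);h=cv2.cvtColor(im,cv2.COLOR_RGB2HSV).astype(int);z=P[...,2];L=(P[...,:2]-G)@R
    e=L-[0,70];rr=np.hypot(e[...,0],e[...,1]);b=(rr<118)&(rr>25)&(z>50)&(z<64)&(h[...,1]>60)&(h[...,2]>90)
    if b.sum()>10: m=np.median(e[b],0);print(n,"bar",b.sum(),"angle",np.arctan2(-m[1],-m[0]).round(3),"reach",rr[b].max().round())
    w=(np.hypot(L[...,0]-70,L[...,1])<60)&(z>41)&(z<50)&(L[...,0]<109)&(abs(L[...,1])<60)&(h[...,1]>30)&(h[...,0]>22)
    if w.sum()>50: cc,r=cv2.minEnclosingCircle(L[w].astype(np.float32));print(n,"wheel",np.round(cc,1),round(r,1),L[w].min(0).round(1),L[w].max(0).round(1))
    if len(sys.argv)>1 and n=="side": cv2.imwrite("pics/%s.png"%sys.argv[1],cv2.resize(im[100:280,180:380],None,fx=3.3,fy=3.3,interpolation=cv2.INTER_CUBIC)[:,:,::-1])
E
python3 bar.py p8
```

```text
t 15.25 tcp gate [-56. 152.] z 73.8 toolx ang vs gate y deg -0.14 F [-0.2 -0.3  0.1] gap 0.0 q7 0.25
side bar 159 angle -0.404 reach 115.0
side wheel [69.   0.8] 42.3 [ 28.6 -41.3] [108.8  41.8]
top wheel [67.9  0.8] 41.4 [ 27.3 -40.3] [108.7  40.4]
```

View pics/p8.png

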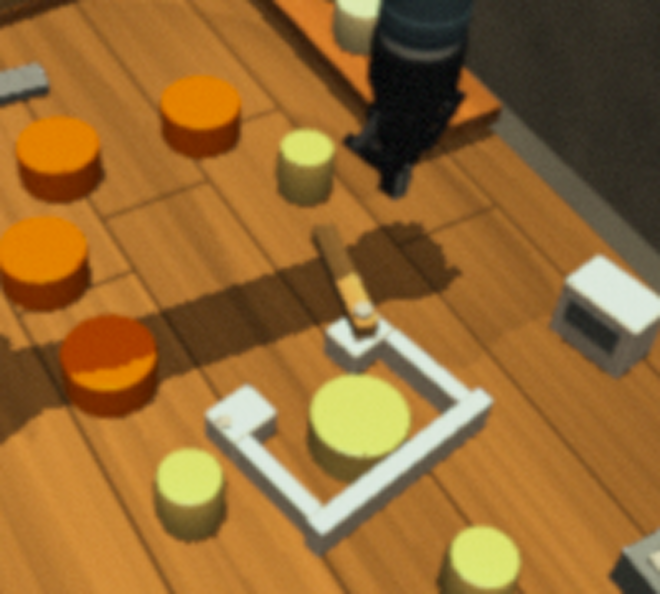

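The wheel is against the board at about x = 69, y = 0.8, and the bar is at -0.40. Now I'll lower the shut fingertip beside the bar.

Request:
{"op": "move_arm", "data": {
  "commands": "0 0 0 40 0;0 0 0 60 0;0 0 0 68 0;0 0 0 68 0"
}}

```text
clock: 15.75
tcp_pos: [724.0, 62.5, 4.5]
ee_rot: [[0.981, 0.196, -0.004], [0.196, -0.981, -0.0], [-0.004, -0.0, -1.0]]
force: [-0.3, -0.7, 0.3]
finger_gap: 0.0
```

```bash
python3 tip.py
```

```text
t 15.75 tcp gate [-57.2 151.5] z 4.5 toolx ang vs gate y deg -0.09 F [-0.3 -0.7  0.3] gap 0.0 q7 0.27
lowest [[-47.0, 157.0, 47.0], [-51.0, 144.0, 48.0], [-49.0, 146.0, 49.0], [-52.0, 141.0, 49.0], [-47.0, 153.0, 49.0], [-45.0, 146.0, 52.0], [-56.0, 140.0, 52.0], [-46.0, 156.0, 53.0], [-60.0, 139.0, 53.0], [-48.0, 145.0, 54.0], [-50.0, 142.0, 55.0], [-47.0, 152.0, 55.0], [-63.0, 138.0, 55.0], [-56.0, 140.0, 55.0], [-45.0, 146.0, 56.0], [-60.0, 139.0, 57.0]]
```

Request:
{"op": "move_arm", "data": {
  "commands": "0 0 0 4 0;0 -12 -10 4 0;0 -25 -19 4 0;0 -33 -24 4 0;0 -42 -29 4 0;0 -50 -32 4 0;0 -59 -35 4 0;0 -69 -36 4 0;0 -78 -37 4 0;0 -88 -37 4 0;0 -97 -36 4 0;0 -106 -34 4 0;0 -115 -31 4 0;0 -124 -27 4 0;0 -132 -23 4 0;0 -132 -23 4 0"
}}

```text
clock: 17.4
tcp_pos: [590.4, 57.5, 2.4]
ee_rot: [[0.981, 0.194, -0.002], [0.194, -0.981, -0.001], [-0.003, 0.0, -1.0]]
force: [-0.5, 0.6, -0.0]
finger_gap: -0.001
```

```bash
python3 bar.py p9
```

```text
t 17.4 tcp gate [-78.7  19.5] z 2.4 toolx ang vs gate y deg -0.19 F [-0.5  0.6 -0. ] gap -0.0 q7 0.26
side bar 203 angle 0.891 reach 109.0
side wheel [69.1 -0.2] 42.2 [ 27.7 -41.2] [108.8  40.7]
top wheel [68.1 -0.2] 41.4 [ 27.  -40.1] [108.1  41.1]
```

View pics/p9.png

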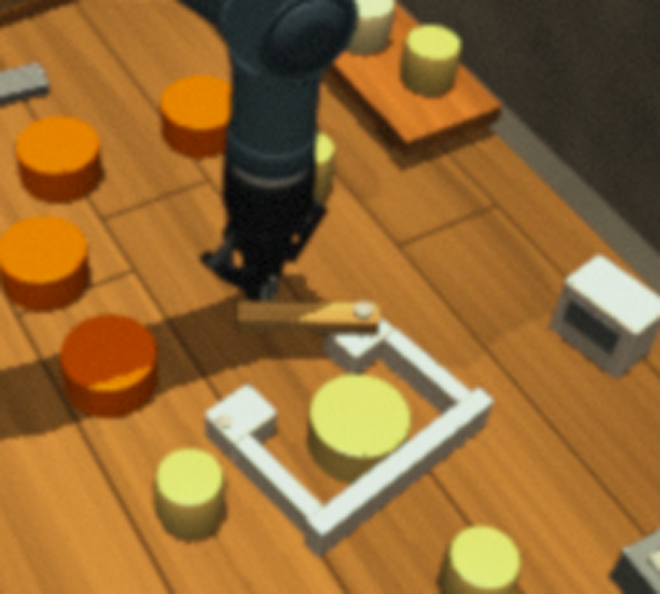

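The bar follows the fingertip and is at about 0.89. The wheel has not moved.

Request:
{"op": "move_arm", "data": {
  "commands": "0 -8 6 0 0;0 -15 12 0 0;0 -21 19 0 0;0 -27 26 0 0;0 -32 34 0 0;0 -36 43 0 0;0 -39 50 0 0;0 -41 56 0 0;0 -41 58 0 0;0 -41 60 0 0;0 -41 60 0 0"
}}

```text
clock: 18.6
tcp_pos: [562.7, -4.8, 2.5]
ee_rot: [[0.98, 0.198, -0.003], [0.198, -0.98, 0.003], [-0.003, -0.004, -1.0]]
force: [-1.8, 4.7, 3.1]
finger_gap: 0.004
```

```bash
python3 bar.py p10
```

```text
t 18.6 tcp gate [-23.1 -20. ] z 2.5 toolx ang vs gate y deg 0.04 F [-1.8  4.7  3.1] gap 0.0 q7 0.38
side bar 216 angle 1.589 reach 109.0
side wheel [68.2  0.7] 42.5 [ 27.9 -41.1] [108.9  40.7]
top wheel [70.2  0.5] 40.8 [ 48.5 -40.2] [108.1  41. ]
```

The bar is on its end stop: the force rose to about 5 N and the measured angle is about 1.57. I'll back off and rise clear.

Request:
{"op": "move_arm", "data": {
  "commands": "0 0 -5 0 0;0 0 -20 0 0;0 0 -45 0 0;0 0 -60 0 0;0 0 -60 -45 0;0 0 -60 -90 0;0 0 -90 -130 0;0 0 -120 -150 0;0 0 -120 -150 0;0 0 -120 -150 0;0 0 -120 -150 0"
}}

```text
clock: 19.8
tcp_pos: [539.4, 108.8, 151.6]
ee_rot: [[0.981, 0.195, -0.002], [0.195, -0.981, -0.002], [-0.002, 0.001, -1.0]]
force: [-0.3, -0.2, -0.1]
finger_gap: -0.001
```

```bash
python3 bar.py p11
```

```text
t 19.8 tcp gate [-139.   -20.3] z 151.6 toolx ang vs gate y deg -0.13 F [-0.3 -0.2 -0.1] gap -0.0 q7 0.04
side bar 221 angle 1.601 reach 110.0
side wheel [69.1  0.5] 42.0 [ 27.9 -41.1] [108.8  40.6]
top bar 176 angle 1.537 reach 110.0
top wheel [67.9  0.1] 41.4 [ 27.4 -40.2] [108.3  41.4]
```

View pics/p11.png

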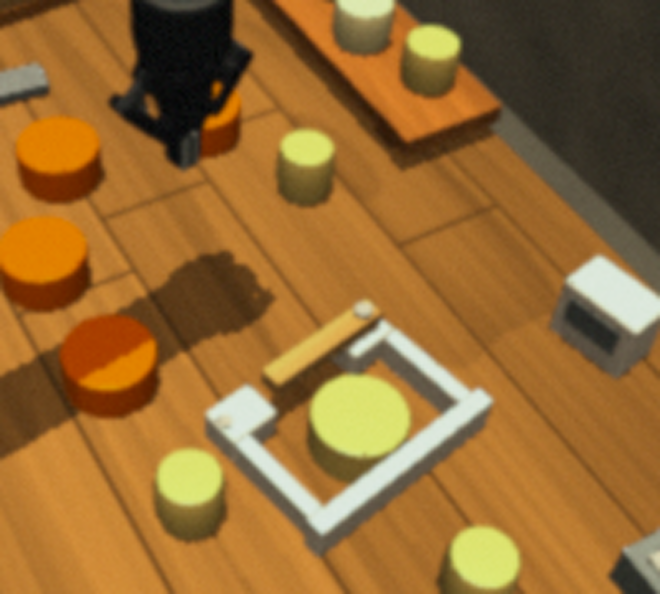

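The wheel (358,420) is against the board, the bar (320,345) lies across the gap, and the gripper is clear of everything.

```bash
python3 -c "
from h import *
print(env.job_done())"
```

```text
the job is handed in; nothing more can be done
None
```

The wheel is penned in. I pushed it flat along the bench with two spread fingertips, through the gap to the stop board. Then I swung the bar shut with one closed fingertip and handed the job in at about 20 s.

**Last checks:**
- **Wheel:** its centre measured about 68 to 69 mm along the passage, against 70 mm for full contact. It was within 1 mm of the centre line. My image mask cuts off near the board, so those readings run slightly low. The fingers stalled with the force rising to about 5 N when the wheel reached the board.
- **Bar:** I measured 1.60 rad from the side camera and 1.54 rad from the top one. The force rose to about 5 N at its end stop.
- **Robot and bystanders:** the gripper was well clear, with no force on it. In the last picture the two drums in view and the part of the brush that shows looked unmoved. I did not measure any of the other cheeses or tools.

**What disagreed:** the fingertips showed about 38 mm higher in the camera depth than the reported tool height. Because of that, my first push passed over the wheel without touching it. I lowered the tool by that offset and repeated the push. x and y agreed.

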